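Pack up the transmitter case

ROBOT

A 6-joint arm with a two-finger parallel gripper is mounted at the origin on a cart in front of the work surface, level with it; the furniture and walls round the work are solid. World frame = base frame: x ahead of the robot, y to its left, z up, the work surface at z = 0. Lengths are in m, angles in rad, forces in N, time in s.
With the tool pointing down it reaches from about 0.4 to 0.825 m from the base axis. Payload 7 kg.
Tool frame: the origin (TCP) lies at the very end of the fingers, on their centre line; the grasp point (between the pads) lies 19 mm behind it; z points along the fingers, x is the direction in which the jaws open and shut, and the axes are right-handed (so a half turn about z gives the same grasp; the last joint's range is limited). The gripper opens to 88 mm and grips with 3 to 60 N. Pads are 19 mm wide; open, the fingers measure 130 mm over their backs; the gripper's body (78 mm by 193 mm) begins 47 mm behind the grasp point.
Start: joints at [-0.937, 0.359, 0.012, 0, -1.224, -0.288], TCP at [0.229, -0.635, 0.227] pointing down, gripper open.
Joint ranges: [-3.07, 3.07], [-1.43, 2.12], [-1.02, 1.25], [-3.03, 1.67], [-3.05, -0], [-3.03, 3.03]. Speed limits (rad/s): [2.39, 2.39, 3.01, 3.14, 3.14, 3.14].

INTERFACE

Orientations are given as [roll, pitch, yaw] about the fixed x, y, z axes, in that order (R = Rz(yaw) Ry(pitch) Rx(roll)).
In Python, from station import telemetry, grab_frame, arm, regions_of, pinpoint gives the robot as it stands. The module is installed in compiled form; this text tells all that it offers.
- The arm moves only by the shell command python3 -m inch 'ROWS' [FORCE]. ROWS is text: rows parted by semicolons, each of 7 numbers parted by spaces: the opening, from 0 (shut) to 1 (fully open), then the shift along the world's x, y, z in cm, then the turn, a rotation vector about the world's x, y, z in degrees. A call has 1 to 12 rows; each row is the pose to reach, as a shift and turn from the pose measured when the call began; what a row does not reach only later rows make up. A row lasts 1/8 s, in which the tool goes at most 62.5 mm and 10.7 degrees, less where a joint would pass 70% of its speed; a pose out of reach is approached as far as the arm can. A call with a gripper value outside its range is refused whole. The fingers move at their own pace and stop on an object; FORCE is the grip in N (left out, the last holds). Time passes only in rows, so rows that repeat a pose let the fingers close. It gives the time, the measured TCP pose, the force and the opening at its end, in the units of the state.
- telemetry.get_state(): the state, without advancing time (a new reading comes with each control period).
- grab_frame(name): name is "side" or "top" or "wrist"; returns a dict with "pixels" (384x512x3 uint8, red, green, blue), "fx", "fy", "cx", "cy" (pixels), "dist_coeffs" ([k1, k2, p1, p2, k3] as OpenCV has them; the pictures are not rectified), "R" (3x3) and "t" (3): a world point X has camera coordinates R X + t. Camera axes: x right, y down, z forward; pixel columns grow to the right and rows downward; lengths in m; the calibration is good to about 2 mm. A picture is of the moment at which its call begins. There is no depth.
- arm.job_done(): hands the job in, once; it reports no verdict.
Trained networks look in the newest picture that a camera, given by its name, has taken for a name from the list of things; names that differ only in an ending like _2 or _b are one class to them, and where a whole thing is asked for, a point or a joint stands for the part that bears it (a point fixed in the world has none). Each returns a list of dicts, best first, with "p" (0 to 1); they miss things now and then, are a little off and sometimes report something else, mostly with a low value. They report only what shows in the picture. A call takes as long as a camera call.
- regions_of(camera, name): "pixels" (384x512 bool, what is visible of it) and "bbox" ([left, top, right, bottom] in pixels, round what is visible of it).
- pinpoint(camera, name): "location" ([column, row] in pixels: a listed point, or the origin of a listed thing).
The state is a dict: "t": time; "q": joint angles; "qd": joint speeds; "joint_efforts": joint torques, N m; "eef_pos": TCP position; "ee_rot": TCP orientation; "force": force on the tool from outside, world axes, zero at the start; "moment": the same for the moment, N m; "width": finger opening in m.
Only numpy, scipy, OpenCV 4.12 (cv2) and the standard library are available. Lean on these libraries where they do the work, as an engineer would, in place of code of your own. Each camera call takes 0.05 s, during which the arm holds its last target. There are 200 camera calls.

TASK

Close up the open transit case on the bench: first push the upright hold-down flap over with your fingers until it lies flat on the two pressure transmitters, then swing the hinged cover down over it and press its front edge until the catch snaps and the cover is fully shut. Only push with the fingers: do not touch or lift the transmitters, do not slam or drop the cover, and leave the tools and parts around the case where they lie.

Things in the scene. Friction and masses are not known exactly. Their poses are not given: they have to be found in the camera images.
- case: Open grey transit case, fixed on the bench: 145 (its x, to its rear) x 202 (y, to its left) x 55 mm high to the rim, walls 4 mm, origin under its centre, z up. A catch housing stands out 16 mm at the middle of its front, a handle 20 mm at its right end. In its black foam: two grooves along y (x -30 and +30 mm, floor z 8 mm) with the transmitters, three fixed adaptors at the right (tops z 40 mm).
- flap (a joint): Hold-down flap, rad: 0 flat on the transmitters (end stop), 1.57 upright, at most 1.85. Aluminium plate 112 mm wide (centred along case x), 132 mm from hinge to free edge, 3 mm thick, hinged inside the left wall; folds to the right (case -y). Its stiff hinge (0.1 N m) holds it where it is left: push it all the way. Flat, its upper face is at case z 43 mm. Standing, it blocks the cover.
- flap_hinge (a point): Middle of the flap's hinge axis: case x 0, y +90, z 42 mm. Its axes are the flap's own and equal the case's when the flap is flat: the plate runs from here along -y; z is the normal of the upper (outer) face, 1.5 mm from the axis, which looks left (case +y) while the flap stands up.
- flap_edge (a point): Middle of the flap's free edge, on its upper (outer) face, 132 mm from the hinge.
- cover (a joint): Cover, rad: 0 shut, 1.57 upright, more leans back, at most 1.95. Ribbed grey shell, 145 mm from hinge to front edge, 202 mm wide, 20 mm thick, hinged on the rear rim; swings to the case's front (-x) and down. Its stiff hinge (0.36 N m) holds it where it is left. It stops on the catch at about 0.08 rad; about 8 to 12 N down on the front edge snaps it shut. Shut, its top is at case z 75 mm.
- cover_hinge (a point): Middle of the cover's hinge axis: case x +72.5, y 0, z 55 mm. Its axes are the cover's own and equal the case's when it is shut: the cover runs from here along -x; z is the normal of the outer face (20 mm from the axis), which looks to the rear while the cover is open. Five ribs 1.5 mm high on the outer face end 43 mm short of the front edge.
- cover_edge (a point): Middle of the cover's front (free) edge on its outer face: 145 mm from the hinge along the cover's -x and 20 mm along its z. A steel striker 32 mm wide stands out 6 mm beyond the edge here and reaches 24 mm below the cover's rim.
- catch (a joint): Travel of the sprung bolt of the catch in the front housing, m: 0 = sprung out (its rest), up to 0.007 pushed to the front. The striker bar of the cover pushes it back about 4 mm and it springs home over the bar when the cover is shut.
- transmitter_1: Steel pressure transmitter lying along case y in the front groove, loose, 27 x 106 x 30 mm; origin at the centre of its underside, 8 mm above the case's underside. To be held down by the flap, not touched by the robot.
- transmitter_2: The same, in the rear groove.
- spanner_13: Bystander: combination spanner lying on the bench behind the case, 153 mm long, 9 mm high, loose; origin at the centre of its underside.
- caliper: Bystander: slide caliper lying on the bench to the rear right of the case, 205 mm long, 10 mm high, loose; origin at the centre of its underside.
- thread_tape: Bystander: black roll of tape behind the case, 62 mm across, 19 mm high, loose; origin at the centre of its underside.
- adaptor_2: Bystander: threaded adaptor standing to the rear right of the case, 31 mm across, 32 mm high, loose; origin at the centre of its underside.
- marker: Bystander: marker lying to the left of the case, 135 mm long, 16 mm high, loose; origin at the centre of its underside.
- comparator: Fixed gauge comparator on its white base plate, to the right and front of the case: pipes, black hand wheels and two dial gauges on posts, up to 0.37 m high (nearest the case: a hand-wheel post under 0.2 m). Not part of the job; keep clear of it. Its origin is under the middle of the plate.

How it is judged:
By the outcome, as a careful person would: the job done as asked, in the order asked, and still so for the second after the job is handed in, with the robot touching nothing.
It also fails if it takes over 51 s, if anything falls off the work surface, if the arm or the gripper's body presses on something with over 40 N, if the wrist force passes 120 N, or if a joint passes its speed limit or range.

## Working session

There is one attempt and no reset: what is moved stays moved. The work goes in short steps, Python scripts to look and compute and a shell command to move; the robot and the scene stay as the last step left them, time stands still between calls to the robot, and variables do not carry over. Pictures are saved under pics/ and viewed, about 8 in all and at most 12, crops included, and the job is handed in when it is done.

```bash
mkdir -p pics; python3 - <<'E'
from station import telemetry, grab_frame, pinpoint
import cv2
s=telemetry.get_state(); print(s)
for c in("side","top"):
    f=grab_frame(c); cv2.imwrite(f"pics/{c}0.png",f["pixels"][:,:,::-1])
    print(c,-f["R"].T@f["t"])
    for n in["case","flap_hinge","flap_edge","cover_hinge","cover_edge","comparator"]:
        print(n,[(r["location"],round(r["p"],2)) for r in pinpoint(c,n)[:2]])
E
```

```text
{'t': 0.0, 'q': array([-9.36909135e-01,  3.59422058e-01,  1.10461944e-02, -3.66672293e-04,
       -1.22408540e+00, -2.88104340e-01]), 'qd': array([-1.20693640e-03,  5.86560425e-04,  5.46994798e-04,  5.03647945e-05,
        6.96322713e-04,  5.43619017e-04]), 'joint_efforts': array([-1.57304956e-03, -5.82706189e+01,  2.93056744e+01,  6.99699908e+00,
        6.69073634e-03, -1.86061334e-04]), 'eef_pos': array([ 0.22859416, -0.63458885,  0.22559145]), 'ee_rot': array([-3.14145002e+00, -1.69426097e-03,  1.91645417e+00]), 'force': array([-0.44474936, -0.47497806,  0.334435  ]), 'moment': array([-0.02164637, -0.03510802, -0.00408477]), 'width': 0.08754716287372326}
side [-0.01015022  0.94981918  0.63231499]
case [([240.8, 227.3], 0.93), ([191.9, 264.2], 0.53)]
flap_hinge [([214.8, 224.4], 0.84)]
flap_edge [([216.8, 184.1], 0.91)]
cover_hinge [([232.5, 204.2], 0.64)]
cover_edge [([224.9, 161.6], 0.64)]
comparator []
top [0.45854111 0.0372756  1.07098227]
case [([221.4, 190.5], 0.69)]
flap_hinge [([190.9, 171.8], 0.83)]
flap_edge []
cover_hinge [([230.9, 164.2], 0.65)]
cover_edge [([233.1, 146.2], 0.95)]
comparator []
```

View pics/side0.png

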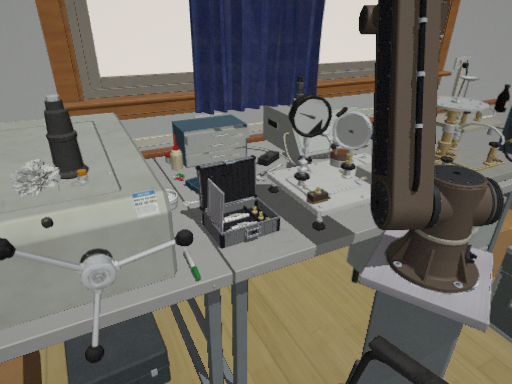

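View pics/top0.png

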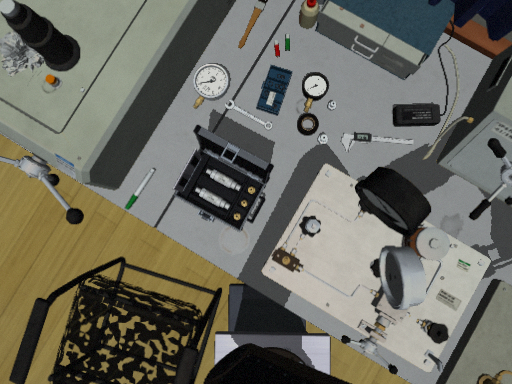

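The side view shows the open case at about (235,215), flap upright at its left end, and the cover leaning back. In the top view the case is at (222,190), its rear towards the upper right. The comparator is to its right and the marker lies at (140,187). Next I fit the case pose and both joint angles.

```bash
cat > h.py <<'E'
import numpy as np, cv2
from scipy.optimize import least_squares
from station import telemetry, grab_frame, pinpoint, regions_of
def proj(f,P):
    K=np.array([[f["fx"],0,f["cx"]],[0,f["fy"],f["cy"]],[0,0,1]])
    return cv2.projectPoints(np.asarray(P,float).reshape(-1,3),cv2.Rodrigues(f["R"])[0],f["t"],K,np.array(f["dist_coeffs"]))[0].reshape(-1,2)
def flap(u,n,a,x=0): # u from hinge along plate, n normal
    return np.array([x, .09-u*np.cos(a)+n*np.sin(a), .042+u*np.sin(a)+n*np.cos(a)])
def cover(u,n,a,y=0):
    return np.array([.0725-u*np.cos(a)+n*np.sin(a), y, .055+u*np.sin(a)+n*np.cos(a)])
def world(p,P):
    c,s=np.cos(p[2]),np.sin(p[2]); P=np.asarray(P,float)
    return np.stack([p[0]+c*P[...,0]-s*P[...,1],p[1]+s*P[...,0]+c*P[...,1],P[...,2]],-1)
def pts(p):
    return world(p,np.array([[0,0,0],flap(0,0,0),flap(.132,.0015,p[3]),cover(0,0,0),cover(.145,.02,p[4]),[-.03,0,.008],[.03,0,.008]]))
NAMES=["case","flap_hinge","flap_edge","cover_hinge","cover_edge"]
def outline(f,p,scale=3):
    im=cv2.resize(f["pixels"][:,:,::-1],None,fx=scale,fy=scale,interpolation=cv2.INTER_CUBIC)
    def poly(Q,col):
        q=proj(f,world(p,np.array(Q)))*scale+scale/2
        cv2.polylines(im,[np.int32(q.round())],True,col,1)
    X,Y=.0725,.101
    for z in(0,.055): poly([[-X,-Y,z],[X,-Y,z],[X,Y,z],[-X,Y,z]],(0,255,0))
    poly([flap(u,.0015,p[3],x) for u,x in((0,-.056),(.132,-.056),(.132,.056),(0,.056))],(0,0,255))
    for n in(0,.02): poly([cover(u,n,p[4],y) for u,y in((0,-Y),(.145,-Y),(.145,Y),(0,Y))],(255,255,0))
    return im
E
python3 - <<'E'
from h import *
fs={c:grab_frame(c) for c in("side","top")}
obs=[]
for c in fs:
    for i,n in enumerate(NAMES):
        r=pinpoint(c,n)
        if r and r[0]["p"]>.5: obs.append((c,i,r[0]["location"]))
def res(p):
    P=pts(p); return np.concatenate([proj(fs[c],P[i])[0]-l for c,i,l in obs])
best=min((least_squares(res,[.5,.1,y,1.57,1.8],loss="soft_l1",f_scale=1.5) for y in np.arange(-3,3,.7)),key=lambda r:r.cost)
p=best.x;print(p.round(4),best.cost)
for o,r in zip(obs,res(p).reshape(-1,2)):print(o[:2],r.round(1))
np.save("p.npy",p)
a=outline(fs["top"],p,4)[400:1000,560:1160];b=outline(fs["side"],p,4)[560:1060,680:1220]
cv2.imwrite("pics/o1.png",np.hstack([cv2.resize(a,(400,400)),cv2.resize(b,(400,400))]))
for k in["marker","spanner","thread_tape","caliper","adaptor_2"]:
    for r in pinpoint("top",k)[:2]:
        f=fs["top"];K=np.array([[f["fx"],0,f["cx"]],[0,f["fy"],f["cy"]],[0,0,1]])
        u=cv2.undistortPoints(np.array([[r["location"]]]),K,np.array(f["dist_coeffs"]))[0,0]
        d=f["R"].T@np.r_[u,1];C=-f["R"].T@f["t"];print(k,r["p"],(C-d*C[2]/d[2]).round(3))
E
```

```text
[ 0.5436  0.1468 -0.4726  1.5449  1.6907] 55.39097341918065
('side', 0) [-0.3 -1.5]
('side', 1) [-16.   18.2]
('side', 2) [-2. -1.]
('side', 4) [0.6 0. ]
('top', 0) [ 1.7 -1.1]
('top', 1) [-0.6  1. ]
('top', 2) [0.2 2.7]
('top', 3) [-0.5  0.1]
('top', 4) [1.1 0.3]
marker 0.78 [0.543 0.388 0.   ]
spanner 0.79 [0.771 0.065 0.   ]
thread_tape 0.64 [ 0.736 -0.096  0.   ]
thread_tape 0.29 [0.526 0.173 0.   ]
caliper 0.56 [ 0.682 -0.296  0.   ]
caliper 0.35 [0.539 0.152 0.   ]
adaptor_2 0.62 [ 0.697 -0.136  0.   ]
```

View pics/o1.png

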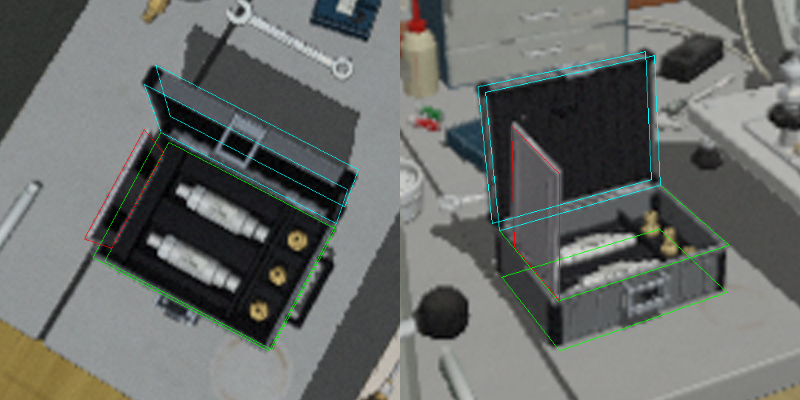

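The overlay fits within a few mm: flap about 1.55 rad, cover about 1.69 rad. I'll go up and over the comparator now.

```bash
python3 -m inch '0 0 0 8 0 0 0;0 0 0 16 0 0 0;0 0 0 24 0 0 0;0 0 0 24 0 0 0;0 5 5 24 0 0 8;0 10 10 24 0 0 16;0 15 15 24 0 0 24;0 20 20 24 0 0 30;0 26 26 24 0 0 36;0 32 32 24 0 0 44;0 37 38 24 0 0 52;0 37 38 24 0 0 52'; python3 -c "
from station import telemetry as t;s=t.get_state();print(s['q'].round(3),s['eef_pos'].round(3),s['ee_rot'].round(3))"
```

```text
t: 3.05
eef_pos: [0.5793, -0.2758, 0.4668]
ee_rot: [3.142, 0.0, 2.826]
force: [0.6, -1.2, 1.2]
width: 0.0001
[-0.141  0.257  0.396  0.    -1.709 -0.175] [ 0.579 -0.276  0.467] [3.142 0.    2.826]
```

```bash
python3 -m inch '0 -0.2 6 0 0 0 -1;0 -0.4 12 0 0 0 -2;0 -0.5 18 0 0 0 -3;0 -0.6 24 0 0 0 -4;0 -0.7 30 0 0 0 -5;0 -0.8 36 0 0 0 -6;0 -0.9 42 0 0 0 -7;0 -1 48 0 0 0 -8;0 -1 55.1 0 0 0 -9;0 -1 55.1 -6 0 0 -9;0 -1 55.1 -12 0 0 -9;0 -1 55.1 -17 0 0 -9'
python3 -m inch '0 0 0 -5 0 0 0;0 0 0 -10 0 0 0;0 0 0 -14 0 0 0;0 0 0 -14 0 0 0'
python3 - <<'E'
from h import *
p=np.load("p.npy"); s=telemetry.get_state();print(s["q"].round(3),s["ee_rot"].round(3))
d=s["eef_pos"]-[p[0],p[1],0];c,n=np.cos(p[2]),np.sin(p[2]);print("tcp case",c*d[0]+n*d[1],-n*d[0]+c*d[1],d[2])
fs=[grab_frame(c) for c in("side","top")]
a=outline(fs[1],p,4)[400:1000,560:1160];b=outline(fs[0],p,4)[560:1060,680:1220]
cv2.imwrite("pics/o2.png",np.hstack([cv2.resize(a,(400,400)),cv2.resize(b,(400,400))]))
E
```

```text
t: 4.55
eef_pos: [0.5685, 0.2753, 0.2945]
ee_rot: [-3.141, -0.0, 2.67]
force: [0.7, 0.2, 0.6]
width: 0.0003
t: 5.05
eef_pos: [0.5669, 0.274, 0.1514]
ee_rot: [-3.135, -0.003, 2.67]
force: [-0.6, 0.4, 0.2]
width: 0.0002
[ 0.76   0.345 -0.188 -0.    -1.045 -1.231] [-3.135e+00 -3.000e-03  2.670e+00]
tcp case -0.03717467090644581 0.12387227266831782 0.15143693395797955
```

View pics/o2.png

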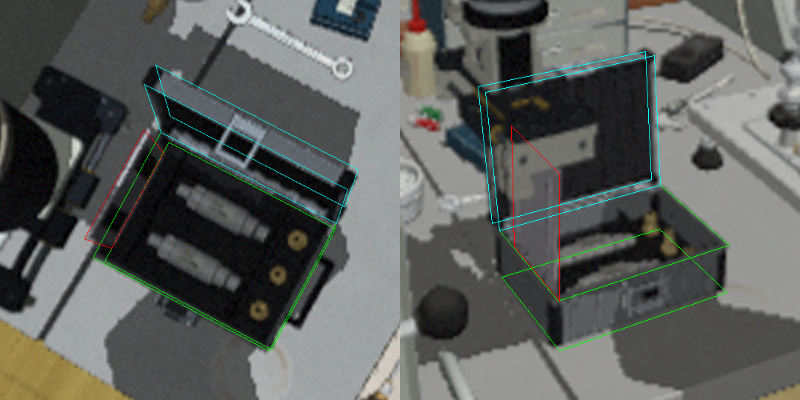

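The gripper stands left of the flap (body at about (75,150) in the top crop), with nothing touched. Pushing the flap now.

```bash
python3 -m inch '0 -0.4 -1.1 -0.5 0 0 0;0 -0.9 -2.1 -0.9 0 0 0;0 -1.5 -3.3 -1 0 0 0;0 -2.1 -4.5 -1.2 0 0 0;0 -2.7 -5.7 -1.7 0 0 0;0 -3.3 -6.9 -2.4 0 0 0;0 -3.9 -8 -3.3 0 0 0;0 -4.4 -9 -4.3 0 0 0;0 -4.8 -9.7 -5.6 0 0 0;0 -5.1 -10.4 -6.9 0 0 0'
python3 - <<'E'
from h import *
p=np.load("p.npy"); s=telemetry.get_state()
d=s["eef_pos"]-[p[0],p[1],0];c,n=np.cos(p[2]),np.sin(p[2]);print("tcp case",c*d[0]+n*d[1],-n*d[0]+c*d[1],d[2])
E
```

```text
t: 6.4
eef_pos: [0.5179, 0.1711, 0.0857]
ee_rot: [-3.141, 0.001, 2.67]
force: [0.0, 0.1, 0.4]
width: 0.0004
tcp case -0.03398436731950509 0.009941466557908745 0.0856753500882168
```

```bash
python3 -m inch '0 -0.2 -0.3 -1.2 0 0 0;0 -0.3 -0.6 -2.4 0 0 0;0 -0.4 -0.7 -3.2 0 0 0;0 -0.4 -0.8 -4 0 0 0;0 -0.4 -0.8 -4.3 0 0 0;0 -0.4 -0.8 -4.5 0 0 0;0 -0.4 -0.8 -4.5 0 0 0'
python3 - <<'E'
from h import *
p=np.load("p.npy"); p[3]=0
fs=[grab_frame(c) for c in("side","top")]
a=outline(fs[1],p,4)[400:1000,560:1160];b=outline(fs[0],p,4)[560:1060,680:1220]
cv2.imwrite("pics/o3.png",np.hstack([cv2.resize(a,(400,400)),cv2.resize(b,(400,400))]))
E
```

```text
t: 7.28
eef_pos: [0.5139, 0.163, 0.0431]
ee_rot: [-3.141, 0.001, 2.671]
force: [-10.2, -2.4, 27.5]
width: 0.0004
```

View pics/o3.png

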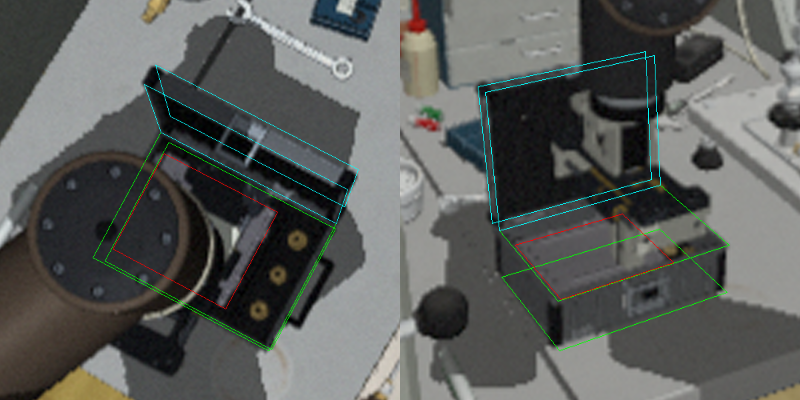

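The flap lies inside the flat (0 rad) outline, with about 27 N on it. Next I lift and move behind the cover.

```bash
python3 -m inch '0 0 0 3 0 0 0;0 0 0 9 0 0 0;0 0 0 15 0 0 0;0 0 0 20 0 0 0;0 0 0 24 0 0 0;0 4 -2 25 0 0 0;0 9 -4.5 25 0 0 0;0 13 -6.7 25 0 0 0;0 17 -8.8 25 0 0 0;0 17 -8.8 20 0 0 0;0 17 -8.8 15 0 0 0;0 17 -8.8 13.2 0 0 0'
python3 - <<'E'
from h import *
p=np.load("p.npy"); p[3]=0
s=telemetry.get_state()
d=s["eef_pos"]-[p[0],p[1],0];c,n=np.cos(p[2]),np.sin(p[2]);print("tcp case",c*d[0]+n*d[1],-n*d[0]+c*d[1],d[2])
fs={c:grab_frame(c) for c in("side","top")}
P=pts(p)
for c in fs:
    for i,k in enumerate(NAMES):
        r=pinpoint(c,k)
        if r: print(c,k,round(r[0]["p"],2),(proj(fs[c],P[i])[0]-r[0]["location"]).round(1))
a=outline(fs["top"],p,4)[400:1000,560:1160];b=outline(fs["side"],p,4)[560:1060,680:1220]
cv2.imwrite("pics/o4.png",np.hstack([cv2.resize(a,(400,400)),cv2.resize(b,(400,400))]))
E
```

```text
t: 8.88
eef_pos: [0.6823, 0.0745, 0.1715]
ee_rot: [-3.138, -0.003, 2.671]
force: [-0.2, -0.4, 0.5]
width: 0.0007
tcp case 0.15639320533147832 -0.0012136068944882533 0.17153697999937118
side case 0.95 [ 0.9 -0.1]
side flap_hinge 0.96 [0.5 1.5]
side flap_edge 0.85 [-2.2  2.3]
side cover_hinge 0.98 [-2.1 -0.9]
side cover_edge 0.66 [0.4 2.5]
top case 0.94 [-0.2 -0.4]
top flap_hinge 0.56 [ 0.8 -1.6]
top flap_edge 0.66 [2. 2.]
top cover_hinge 0.6 [-0.3  0.4]
top cover_edge 0.96 [ 1.  -2.4]
```

View pics/o4.png

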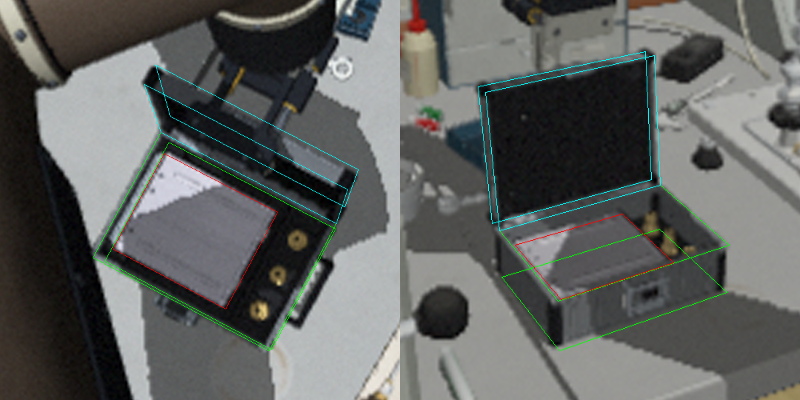

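The flap is flat inside its outline, and the gripper is behind the cover without touching it. Swinging the cover.

```bash
python3 -m inch '0 -1.3 0.7 0.2 0 0 0;0 -2.5 1.3 0.5 0 0 0;0 -3.6 1.8 0.7 0 0 0;0 -4.6 2.4 0.9 0 0 0;0 -5.7 2.9 1 0 0 0;0 -6.8 3.5 0.9 0 0 0;0 -8 4.1 0.7 0 0 0;0 -9.1 4.6 0.4 0 0 0;0 -10.1 5.2 0 0 0 0;0 -11.1 5.7 -0.6 0 0 0;0 -11.1 5.7 -0.6 0 0 0'
python3 - <<'E'
from h import *
p=np.load("p.npy"); p[3]=0;p[4]=.9
s=telemetry.get_state()
d=s["eef_pos"]-[p[0],p[1],0];c,n=np.cos(p[2]),np.sin(p[2]);print("tcp case",c*d[0]+n*d[1],-n*d[0]+c*d[1],d[2])
fs={c:grab_frame(c) for c in("side","top")}
for c in fs:
    r=pinpoint(c,"cover_edge")
    if r: print(c,round(r[0]["p"],2),[(a,proj(fs[c],world(p,cover(.145,.02,a)))[0].round(1)-r[0]["location"]) for a in(.8,.9,1.)])
a=outline(fs["top"],p,4)[400:1000,560:1160];b=outline(fs["side"],p,4)[560:1060,680:1220]
cv2.imwrite("pics/o5.png",np.hstack([cv2.resize(a,(400,400)),cv2.resize(b,(400,400))]))
E
```

```text
t: 10.85
eef_pos: [0.5714, 0.1323, 0.1688]
ee_rot: [-3.14, 0.0, 2.672]
force: [0.5, 0.1, 0.6]
width: 0.0004
tcp case 0.03138911376314964 -0.000220457877432495 0.16878305158353743
side 0.67 [(0.8, array([3.3, 6.2])), (0.9, array([1.4, 2.2])), (1.0, array([-0.7, -1.4]))]
top 0.74 [(0.8, array([-1.8,  6.6])), (0.9, array([0.2, 1.8])), (1.0, array([ 2.4, -3.3]))]
```

View pics/o5.png

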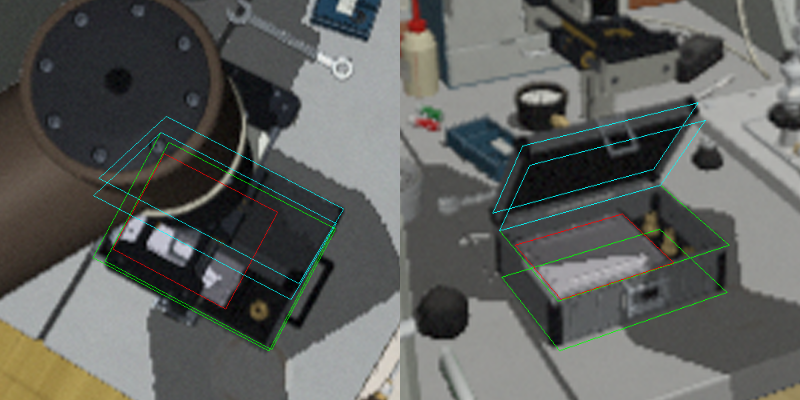

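Cover at about 0.94 rad, following the finger, and the flap is still flat. Continuing to about 0.15 rad.

```bash
python3 -m inch '0 -0.5 0.2 -0.6 0 0 0;0 -1 0.5 -1 0 0 0;0 -1.9 1 -1.8 0 0 0;0 -2.7 1.4 -2.7 0 0 0;0 -3.4 1.7 -3.6 0 0 0;0 -4 2.1 -4.7 0 0 0;0 -4.5 2.3 -5.8 0 0 0;0 -5 2.6 -6.9 0 0 0;0 -5.2 2.7 -7.5 0 0 0;0 -5.2 2.7 -7.5 0 0 0'
python3 - <<'E'
from h import *
p=np.load("p.npy")
s=telemetry.get_state()
d=s["eef_pos"]-[p[0],p[1],0];c,n=np.cos(p[2]),np.sin(p[2]);print("tcp case",c*d[0]+n*d[1],-n*d[0]+c*d[1],d[2])
E
```

```text
t: 12.3
eef_pos: [0.5204, 0.1588, 0.0937]
ee_rot: [-3.14, 0.001, 2.671]
force: [-0.3, 0.6, 0.1]
width: 0.0007
tcp case -0.026102869815172444 0.0001520054932065678 0.09373161445765751
```

```bash
python3 -m inch '0 0 0 2 0 0 0;0 -1.2 0.6 2 0 0 0;0 -2.3 1.2 2 0 0 0;0 -2.3 1.2 1 0 0 0;0 -2.3 1.2 0.3 0 0 0;0 -2.3 1.2 -0.2 0 0 0;0 -2.3 1.2 -0.5 0 0 0;0 -2.3 1.2 -0.7 0 0 0;0 -2.3 1.2 -0.8 0 0 0;0 -2.3 1.2 -0.8 0 0 0'
```

```text
t: 13.55
eef_pos: [0.4974, 0.1707, 0.0859]
ee_rot: [-3.14, 0.001, 2.671]
force: [-0.8, 0.2, 2.3]
width: 0.0005
```

```bash
python3 -m inch '0 0 0 -0.2 0 0 0;0 0 0 -0.4 0 0 0;0 0 0 -0.6 0 0 0;0 0 0 -0.8 0 0 0;0 0 0 -1 0 0 0;0 0 0 -1.1 0 0 0;0 0 0 -1.2 0 0 0;0 0 0 -1.2 0 0 0'
```

```text
t: 14.55
eef_pos: [0.4974, 0.1707, 0.0751]
ee_rot: [-3.14, 0.001, 2.672]
force: [-5.9, -0.9, 14.0]
width: 0.0005
```

The tip is at z 75.1 mm under 14 N, which matches the shut height. I'll press once more to be sure, then retreat and check.

```bash
python3 -m inch '0 0 0 -0.1 0 0 0;0 0 0 -0.2 0 0 0;0 0 0 -0.2 0 0 0'; python3 -m inch '0 0 0 1 0 0 0;0 0 0 5 0 0 0;0 0 0 10 0 0 0;0 0 0 16 0 0 0;0 0 0 22 0 0 0;0 -3 -2 26 0 0 0;0 -4 -3 28 0 0 0;0 -4 -3 28 0 0 0'
python3 - <<'E'
from h import *
p=np.load("p.npy"); p[3]=0;p[4]=0
fs={c:grab_frame(c) for c in("side","top")}
for c in fs:
    for k in("cover_edge","cover_hinge"):
        r=pinpoint(c,k)
        if r: print(c,k,round(r[0]["p"],2),r[0]["location"],[(a,proj(fs[c],world(p,cover(.145 if "edge" in k else 0,.02 if "edge" in k else 0,a)))[0].round(1)) for a in(0,.08)])
p2=p.copy()
a=outline(fs["top"],p,4)[400:1000,560:1160];b=cv2.resize(fs["side"]["pixels"][:,:,::-1],None,fx=4,fy=4,interpolation=cv2.INTER_CUBIC)[660:1060,760:1160]
cv2.imwrite("pics/o6.png",np.hstack([cv2.resize(a,(400,400)),b]))
E
```

```text
t: 14.92
eef_pos: [0.4975, 0.1707, 0.075]
ee_rot: [-3.14, 0.002, 2.672]
force: [-8.7, -1.1, 21.9]
width: 0.0006
t: 15.92
eef_pos: [0.4577, 0.1405, 0.3571]
ee_rot: [3.139, 0.004, 2.672]
force: [-0.1, 0.3, 0.4]
width: 0.0003
side cover_edge 0.83 [254.5, 220.6] [(0, array([253. , 218.8])), (0.08, array([252.7, 215.1]))]
side cover_hinge 0.93 [233.2, 204.7] [(0, array([231.1, 204. ])), (0.08, array([231.1, 204. ]))]
top cover_hinge 0.93 [230.8, 167.4] [(0, array([232.4, 166.1])), (0.08, array([232.4, 166.1]))]
```

View pics/o6.png

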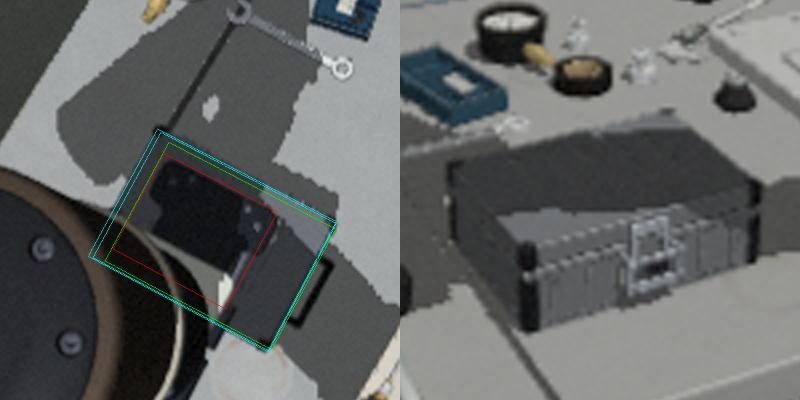

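The cover is shut flush with no visible gap. The striker sits in the catch at about (655,255), the arm is clear, and the bystanders in view are undisturbed. Handing in.

```bash
python3 -c "
from station import arm,telemetry;print(telemetry.get_state()['t']);print(arm.job_done())"
```

```text
16.225
the job is handed in; nothing more can be done
None
```

The transit case is closed: I pushed the flap flat first, then swung the cover down and pressed its front edge until the catch snapped. I handed the job in at 16.2 s, with the arm lifted clear and touching nothing.

- **Flap:** it ended flat on the transmitters. The fingertip stopped at z 43.1 mm under about 27 N, and the flap lay inside the flat outline in both cameras.
- **Cover:** I guided it down at roughly 0.8 rad/s and stopped it just above the catch before pressing. It snapped past the catch, and the fingertip read z 75.0 mm under 22 N, which is the shut height.
- **Last picture:** the side view shows the lid flush with the striker in the catch. The detected cover edge was within about 2.5 pixels of the shut position, and further from the on-catch position (about 6 pixels).
- **Gaps and disagreements:**
  - In the last top view the arm hid the front edge, so only the side camera confirmed it.
  - The first flap-hinge detection in the side view was about 24 pixels off; the fit gave it little weight, and it agreed in a later picture.
  - I checked the surrounding tools and parts only by eye; nothing in view had moved, but the marker and caliper were outside the last crops.

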